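# Seat the slicing disc on the vegetable slicer and hold it down

### The job

Take the slicing disc (the one with a single long blade, not the grating disc with the many small teeth) off its stand by its grip and fit it on the vegetable slicer's drive: turn it until the cross under the disc meshes with the four drive dogs, then slide it fully home against the spring pin. Finish while still gripping it and pressing it down, because the pin lifts it again if you let go. Leave the grating disc and the two potato halves by the stands where they are.

Things in the scene. Friction and masses are not known exactly. Their poses are not given: they have to be found in the camera images.
- slicer_grip (a point): Centre of the slicing disc's grip: an upright grey bar 50 mm long (x), 16 mm thick (y), 48 mm tall (z, up). It stands on a bare metal disc 120 mm across, 3 mm thick, upper face 24 mm below this point. On its +y side the disc has one black slot and a long straight blade parallel to the bar, 5 mm proud. One rigid piece, about 0.3 kg.
- slicer_cross (a point): Middle of the feet of the steel cross under the slicing disc, 57 mm straight below the grip's centre, same axes. Two bars 40 mm long, 8 mm thick, along x and y, 20 mm tall; the lowest 3 mm is only 5 mm thick and 38 mm long, as a lead-in. Between cross and disc is a hub 44 mm across, 10 mm tall.
- stand_s: The slicing disc's stand, origin at its base: a fixed white plastic tube 40 mm tall, 68 mm outside and 50 mm inside diameter. The disc lies loosely on its rim, turned at random, its cross hanging inside with a few mm of play.
- machine: Motor base of the vegetable slicer, origin at the middle of its underside: a fixed white box 220 x 220 mm, top 110 mm above the table, with the drive coupling in the middle of its top.
- drive_seat (a point): Middle of the coupling's seat, a dark flange 62 mm across, 118 mm above the table; z up. Four steel dogs, 14 x 14 mm, 18 mm tall, leave a cross-shaped slot 11 mm wide along x and y, open at the ends. The disc's cross fits at any quarter turn, its feet resting on this point when home. The coupling starts turned at random and is stiff to turn (0.4 N m).
- ejector (a joint): Travel (m) of the 9 mm brass spring pin in the middle of the coupling: 0 when up, its top 12 mm above the seat (6 mm below the dogs' tops); 0.012 when flush with the seat, as with the disc fully home. It pushes up with 5 N when up and 10 N when down, more than the disc's weight, so some 6 to 8 N of push hold the disc home.
- grater_grip (a point): Centre of the grip of the grating disc, to be left alone: same grip, disc, cross and stand as the slicing disc, but many small dark teeth and no slot or blade.
- potato_a_mid (a point): Middle of a yellow potato half, 56 mm across, 28 mm tall, lying cut face down about 117 mm from the middle of the slicing disc's stand, on the robot's side. Leave it alone.
- potato_b_mid (a point): Middle of a like potato half beside the grating disc's stand, on the robot's side. Leave it alone.
Mind the look-alikes: they are no part of the job. What is shaped like the part that bears slicer_grip but green or orange is not meant.

How it is judged (in metres and radians):
On the way:
1. the slicing disc is lifted clear of its stand in the gripper (height (world z) of slicer_grip above 0.11 m and contact force between the fingers and slicer above 0.5 N and horizontal distance between slicer_grip and drive_seat above 0.05 m), for 0.2 s.
At the end, for the whole second after the job is handed in: The slicing disc is meshed with the drive (axes within 6 mm, upright within 4 degrees), within 2.5 mm of its seat with the pin down at least 9.5 mm, and the fingers hold and press it there through the last second; the grating disc and both potato halves moved less than 20 mm (value of joint ejector above 0.0095 m and horizontal distance between slicer_grip and drive_seat below 0.006 m and z of slicer_grip in the frame of drive_seat below 0.0595 m and angle between slicer_grip's own z axis and vertical below 0.07 rad and (angle between the x axis of slicer_grip and the x axis of drive_seat, either way round below 0.2 rad or angle between the x axis of slicer_grip and the y axis of drive_seat, either way round below 0.2 rad) and contact force between the fingers and slicer above 1 N and distance of each of grater_grip, potato_a_mid, potato_b_mid from where it was at the start of the episode below 0.02 m); the arm keeps its last pose, push and grip.
It fails at once if the grating disc or a potato half by the stands is knocked away (distance of any of grater_grip, potato_a_mid, potato_b_mid from where it was at the start of the episode above 0.03 m).
It also fails if it takes over 42 s, if anything falls off the work surface, if the arm or the gripper's body presses on something with over 40 N, if the wrist force passes 120 N, or if a joint passes its speed limit or range.

### The arm

A 6-joint arm with a two-finger parallel gripper is mounted at the origin on the work surface. World frame = base frame: x ahead of the robot, y to its left, z up, the work surface at z = 0. Lengths are in m, angles in degrees, forces in N, time in s.
With the tool pointing down it reaches from about 0.375 to 0.9 m from the base axis. Payload 3.1 kg.
Tool frame: the origin (TCP) lies between the finger pads; the fingertips stand 22 mm ahead of it and the grasp point (between the pads) lies 3 mm ahead of it (bot.tip_extent is the distance from the TCP to the fingertips, in m); y points along the fingers, z is the direction in which the jaws open and shut, and the axes are right-handed (so a half turn about y gives the same grasp; the last joint's range is limited). The gripper opens to 87 mm and grips with 3 to 60 N. Pads are 19 mm wide; open, the fingers measure 117 mm over their backs; the gripper's body (75 mm by 190 mm) begins 51 mm behind the grasp point.
Start: joints at [-84.54, 30.224, 82.088, -0, 67.689, -10.227], TCP at [0.169, -0.602, 0.245] pointing down, gripper open.
Joint ranges: [-176.69, 176.69], [-43.24, 126.21], [12.49, 139.97], [-82, 262], [0, 151.66], [-163.58, 163.58]. Speed limits (degrees/s): [159.86, 159.86, 180, 180, 180, 180].

### API

Orientations are given as a 3x3 rotation matrix whose columns are the frame's x, y, z axes.
In Python, from rig import bot, eyes, models gives the robot as it stands. The module is installed in compiled form; this text tells all that it offers.
- The arm moves only by the tool arm_command, never from a script. Its arguments are lists of equal length, an entry for each row: "translation": the shift along the tool's x, y, z each as a share of 0.08 m, from -1 to 1, a list of three; "rotation": the turn, a rotation vector about the tool's x, y, z each as a share of 60 degrees, from -1 to 1, a list of three; "grip": the closure, from -1 (fully open) to 1 (shut), so that 0 is half open. In form: {"translation": [[x, y, z], ...], "rotation": [[rx, ry, rz], ...], "grip": [grip, ...]}. A call has 1 to 5 rows; each row is the pose to reach, as a shift and turn from the pose commanded when the call began, along the tool's axes at that moment; what a row does not reach only later rows make up. A row lasts 1/10 s, in which the tool goes at most 50 mm and 8.59 degrees, less where a joint would pass 70% of its speed; a pose out of reach is approached as far as the arm can. A call with a number of a shift or a turn outside -1 to 1 is refused whole. A call with a gripper value outside its range is refused whole. The fingers move at their own pace and stop on an object; the grip force is fixed at half the most. Time passes only in rows, so rows that repeat a pose let the fingers close. It gives the time, the measured TCP pose, the force and the opening at its end, in the units of the state.
- bot.read_state(): the state, without advancing time (a new reading comes with each control period).
- eyes.capture(name): name is "scene" or "side" or "wrist"; returns a dict with "image" (420x560x3 uint8, blue, green, red), "mtx" (3x3 intrinsics, pixels), "rvec" (rotation vector, rad) and "tvec" (3), from world to camera coordinates, as OpenCV has them; the wrist camera has in their place "hand_eye" (4x4, takes a point from camera to tool coordinates, whose origin is the TCP and whose axes are the tool frame's). Camera axes: x right, y down, z forward; pixel columns grow to the right and rows downward; lengths in m; the calibration is good to about 2 mm. The wrist camera is an equidistant fisheye: a pixel r from the principal point sees the ray r / f radians off the axis. A picture is of the moment at which its call begins: read the wrist's pose just before it. There is no depth.
- bot.hand_in(): hands the job in, once; it reports no verdict.
Trained networks look in the newest picture that a camera, given by its name, has taken for a name from the list of things; names that differ only in an ending like _2 or _b are one class to them, and where a whole thing is asked for, a point or a joint stands for the part that bears it (a point fixed in the world has none). Each returns a list of dicts, best first, with "conf" (0 to 1); they miss things now and then, are a little off and sometimes report something else, mostly with a low value. They report only what shows in the picture. A call takes as long as a camera call. They do not tell look-alikes from the thing itself.
- models.recognise(camera, thing): "extent" ([left, top, right, bottom] as shares, 0 to 1, of the picture: columns of its width, rows of its height, round what is visible of it).
- models.spot_point(camera, thing): "point" ([column, row] as shares, 0 to 1, of the picture: columns of its width, rows of its height: a listed point, or the origin of a listed thing).
The state is a dict: "time_s": time; "joint_positions": joint angles; "qvel": joint speeds; "tau": joint torques, N m; "position": TCP position; "tcp_rot": TCP orientation; "force": force on the tool from outside, world axes, zero at the start; "moment": the same for the moment, N m; "opening": opening from 0.0 (shut) to 1.0 (fully open).
Only numpy, scipy, OpenCV 4.12 (cv2) and the standard library are available. Lean on these libraries where they do the work, as an engineer would, in place of code of your own. Each camera call takes 0.05 s, during which the arm holds its last target. There are 200 camera calls.

## Working session

There is one attempt and no reset: what is moved stays moved. The work goes in short steps, Python scripts to look and compute and a tool call to move; the robot and the scene stay as the last step left them, time stands still between calls to the robot, and variables do not carry over. Pictures are saved under pics/ and viewed, about 8 in all and at most 12, crops included, and the job is handed in when it is done.

Besides the shell and the picture viewer there is one more tool, called after "Request:" by a JSON object that holds its "op" and its "data", one argument or row to a line. arm_command: Moves the arm, as the interface text tells. Shift numbers are shares of 0.08 m and turn numbers shares of 60 degrees, none past 1 either way. Its arguments: {"type":"object","properties":{"translation":{"type":"array"},"rotation":{"type":"array"},"grip":{"type":"array"}},"required":["translation","rotation","grip"]}

```bash
mkdir -p pics; cat > h.py <<'E'
import numpy as np, cv2
from rig import bot, eyes, models
def ray(c,px,st=None):
    u=np.array(px,float)
    if 'hand_eye' in c:
        K=c['mtx']; x=(u[0]-K[0,2])/K[0,0]; y=(u[1]-K[1,2])/K[1,1]; t=np.hypot(x,y)
        d=np.array([np.sin(t)*x/max(t,1e-9),np.sin(t)*y/max(t,1e-9),np.cos(t)])
        H=np.array(c['hand_eye']); R=np.array(st['tcp_rot']); p=np.array(st['position'])
        return p+R@H[:3,3], R@H[:3,:3]@d
    K=c['mtx']; R=cv2.Rodrigues(np.array(c['rvec'],float))[0]
    d=np.linalg.inv(K)@np.array([u[0],u[1],1])
    return -R.T@np.array(c['tvec'],float).ravel(), R.T@d
def atz(c,px,z,st=None):
    o,d=ray(c,px,st); return o+d*(z-o[2])/d[2]
def proj(c,P,st=None):
    P=np.atleast_2d(P).astype(float); K=c['mtx']
    if 'hand_eye' in c:
        H=np.array(c['hand_eye']); R=np.array(st['tcp_rot']); p=np.array(st['position'])
        q=(P-p)@R; q=(q-H[:3,3])@H[:3,:3]
        r=np.hypot(q[:,0],q[:,1]); t=np.arctan2(r,q[:,2])
        return np.c_[K[0,0]*t*q[:,0]/r+K[0,2],K[1,1]*t*q[:,1]/r+K[1,2]]
    R=cv2.Rodrigues(np.array(c['rvec'],float))[0]
    q=P@R.T+np.array(c['tvec'],float).ravel(); q=q@K.T
    return q[:,:2]/q[:,2:]
E
cat > a.py <<'E'
from h import *
st=bot.read_state(); print(st)
S=np.array([560,420])
ims=[]
H={'slicer_grip':.067,'grater_grip':.067,'drive_seat':.118,'stand_s':0,'machine':0,'potato_a_mid':.014}
for n in ['scene','side','wrist']:
    c=eyes.capture(n); c['mtx']=np.array(c['mtx']); ims.append(c['image']); cv2.imwrite(f'pics/{n}0.png',c['image'])
    if n!='wrist': print(n,'cam',ray(c,(280,210))[0])
    for t,z in H.items():
        for r in models.spot_point(n,t)[:4]:
            px=np.array(r['point'])*S; print(n,t,round(r['conf'],2),px.round(),atz(c,px,z,st).round(3))
cv2.imwrite('pics/two.png',np.hstack([cv2.resize(i,(400,300)) for i in ims[1:]]))
E
python3 a.py
```

```text
{'time_s': 0.0, 'joint_positions': array([-8.45411315e+01,  3.02758023e+01,  8.21559615e+01,  3.10467324e-04,
        6.76905041e+01, -1.02258369e+01]), 'qvel': array([-0.0533688 ,  0.00314973, -0.10798049, -0.02859093,  0.03539003,
        0.05369645]), 'tau': array([-4.09355889e-04, -4.40041995e+01, -1.76592153e+01,  6.32407120e-02,
        5.84052061e-02, -1.83475195e-04]), 'position': array([ 0.16894336, -0.60102018,  0.24360788]), 'tcp_rot': array([[-9.62764542e-01, -1.98017247e-04,  2.70341260e-01],
       [-2.70341060e-01,  2.12477464e-03, -9.62762274e-01],
       [-3.83770718e-04, -9.99997723e-01, -2.09918988e-03]]), 'force': array([-0.12624985,  0.18955509, -0.43992403]), 'moment': array([0.00185335, 0.01235285, 0.00023549]), 'opening': 1.0023892528250449}
scene cam [ 0.69421017 -0.47099641  0.81182762]
scene slicer_grip 0.87 [334. 238.] [0.528 0.018 0.067]
scene slicer_grip 0.79 [181. 347.] [ 0.404 -0.349  0.067]
scene slicer_grip 0.77 [305. 113.] [0.252 0.36  0.067]
scene slicer_grip 0.56 [104. 279.] [ 0.178 -0.328  0.067]
scene grater_grip 0.87 [398. 174.] [0.573 0.281 0.067]
scene drive_seat 0.64 [299. 380.] [ 0.623 -0.294  0.118]
scene stand_s 0.47 [332. 253.] [0.529 0.023 0.   ]
scene potato_a_mid 0.85 [290. 228.] [0.412 0.022 0.014]
side cam [0.35945362 0.81327405 0.85059389]
side slicer_grip 0.63 [232. 213.] [0.526 0.027 0.067]
side slicer_grip 0.58 [295. 124.] [ 0.404 -0.333  0.067]
side slicer_grip 0.55 [359. 365.] [0.254 0.381 0.067]
side grater_grip 0.6 [193. 301.] [0.565 0.27  0.067]
side drive_seat 0.88 [213. 110.] [ 0.623 -0.306  0.118]
side stand_s 0.77 [231. 230.] [0.535 0.019 0.   ]
side machine 0.78 [219. 149.] [ 0.613 -0.292  0.   ]
side machine 0.16 [230. 211.] [ 0.546 -0.047  0.   ]
side potato_a_mid 0.85 [278. 232.] [0.421 0.029 0.014]
wrist slicer_grip 0.85 [ 62. 134.] [ 0.178 -0.34   0.067]
```

View pics/scene0.png

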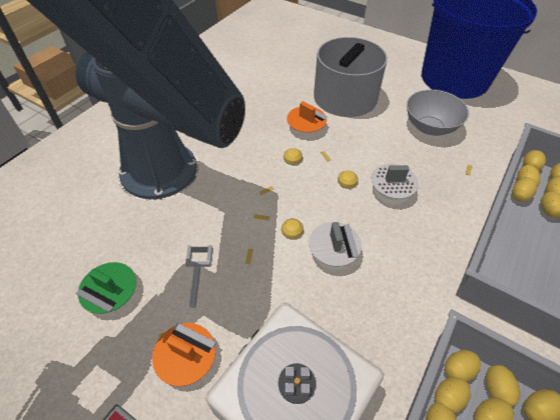

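View pics/two.png

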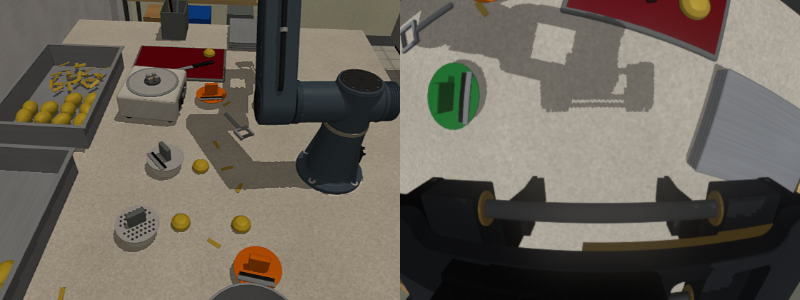

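Candidates in the scene view: bare-metal disc with one blade at (335,240), which I choose; grater at (398,178), with many holes and teeth; orange look-alikes at (305,115) and (184,350); green at (106,287). The coupling is at (297,382). The side and wrist views agree. Next I check a close crop.

```bash
python3 - <<'E'
from h import *
a=cv2.imread('pics/scene0.png')
A=cv2.resize(a[205:280,295:375],(400,375),interpolation=cv2.INTER_CUBIC)
B=cv2.resize(a[345:420,257:337],(400,375),interpolation=cv2.INTER_CUBIC)
cv2.imwrite('pics/crop1.png',np.hstack([A,B]))
E
```

```text
(no output)
```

View pics/crop1.png

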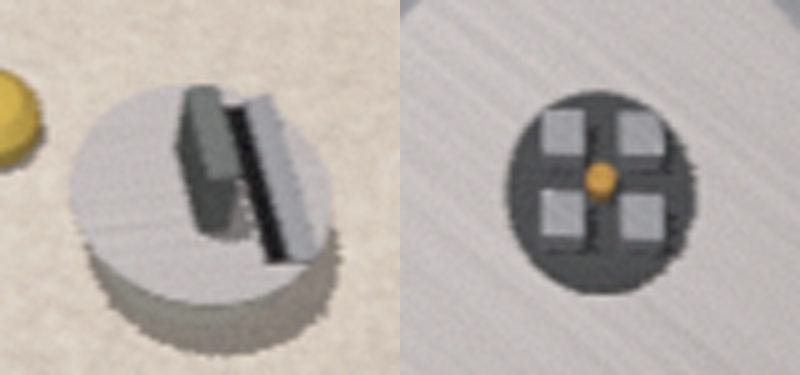

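The crop shows the single blade and slot beside the plain grey bar, so the choice is confirmed. On the coupling, the four dogs are nearly square to the image. Now both angles.

```bash
python3 - <<'E'
from h import *
c=eyes.capture('scene')
def ang(a,b,z):
    p,q=atz(c,a,z),atz(c,b,z); d=q-p; return np.degrees(np.arctan2(d[1],d[0])),np.linalg.norm(d),p.round(3),q.round(3)
print('blade',ang((348,224.4),(357.4,257.4),.047))
print('bar',ang((337.4,222.4),(343,240.6),.091))
print('slot',ang((285.2,367),(309.8,367.6),.136), ang((285.2,367),(285.2,392),.136))
print('barctr',atz(c,(295+213/5,205+133/5),.091))
print('pin',atz(c,(257+200/5,345+180/5),.13))
print(bot.read_state()['joint_positions'].round(1))
E
```

```text
blade (np.float64(-50.06960309110907), np.float64(0.0904429616492527), array([0.533, 0.084, 0.047]), array([0.591, 0.014, 0.047]))
bar (np.float64(-48.1615759373751), np.float64(0.048864814127405946), array([0.52 , 0.044, 0.091]), array([0.552, 0.008, 0.091]))
slot (np.float64(31.41873805198966), np.float64(0.040015423942657044), array([ 0.595, -0.293,  0.136]), array([ 0.629, -0.273,  0.136])) (np.float64(-57.732056848260505), np.float64(0.038032238303013804), array([ 0.595, -0.293,  0.136]), array([ 0.615, -0.326,  0.136]))
barctr [0.53166578 0.02216222 0.091     ]
pin [ 0.62178217 -0.30009807  0.13      ]
[-84.5  30.2  82.1   0.   67.7 -10.2]
```

Request:
{"op": "arm_command", "data": {
  "translation": [
    [-1, 0, -1],
    [-1, 0, -1],
    [-1, 0, -1]
  ],
  "rotation": [
    [0, 0, 0],
    [0, 0, 0],
    [0, 0, 0]
  ],
  "grip": [-1, -1, -1]
}}

```text
time_s: 1.4
position: [0.2259, -0.4977, 0.2441]
tcp_rot: [[-0.962, -0.0, 0.273], [-0.273, 0.006, -0.962], [-0.001, -1.0, -0.006]]
force: [-0.4, -0.4, 0.1]
opening: 1.002
```

Request:
{"op": "arm_command", "data": {
  "translation": [
    [-1, 0, -1],
    [-1, 0, -1],
    [-1, 0, -1]
  ],
  "rotation": [
    [0, 0, 0],
    [0, 0, 0],
    [0, 0, 0]
  ],
  "grip": [-1, -1, -1]
}}

```text
time_s: 1.7
position: [0.2808, -0.3998, 0.2444]
tcp_rot: [[-0.962, -0.001, 0.273], [-0.273, 0.004, -0.962], [-0.001, -1.0, -0.004]]
force: [-1.2, 0.4, -0.3]
opening: 1.003
```

Request:
{"op": "arm_command", "data": {
  "translation": [
    [-1, 0, -1],
    [-1, 0, -1],
    [-1, 0, -1]
  ],
  "rotation": [
    [0, 0, 0],
    [0, 0, 0],
    [0, 0, 0]
  ],
  "grip": [-1, -1, -1]
}}

```text
time_s: 2.0
position: [0.336, -0.3023, 0.2446]
tcp_rot: [[-0.962, -0.0, 0.274], [-0.274, 0.002, -0.962], [-0.0, -1.0, -0.002]]
force: [0.0, -0.6, -0.2]
opening: 1.003
```

Request:
{"op": "arm_command", "data": {
  "translation": [
    [-1, 0, -1],
    [-1, 0, -1],
    [-1, 0, -1]
  ],
  "rotation": [
    [0, 0, 0],
    [0, 0, 0],
    [0, 0, 0]
  ],
  "grip": [-1, -1, -1]
}}

```text
time_s: 2.3
position: [0.3918, -0.2047, 0.2447]
tcp_rot: [[-0.962, 0.0, 0.274], [-0.274, 0.0, -0.962], [-0.001, -1.0, -0.0]]
force: [-0.6, -0.1, -0.5]
opening: 0.999
```

Request:
{"op": "arm_command", "data": {
  "translation": [
    [-1, 0, -1],
    [-1, 0, -1],
    [-1, 0, -1]
  ],
  "rotation": [
    [0, 0, 0],
    [0, 0, 0],
    [0, 0, 0]
  ],
  "grip": [-1, -1, -1]
}}

```text
time_s: 2.6
position: [0.448, -0.1066, 0.2449]
tcp_rot: [[-0.962, 0.002, 0.274], [-0.274, -0.0, -0.962], [-0.002, -1.0, 0.001]]
force: [-0.2, 0.1, 0.4]
opening: 0.998
```

Request:
{"op": "arm_command", "data": {
  "translation": [
    [-1, 0, -1],
    [-1, 0, -1],
    [-1, 0, -1]
  ],
  "rotation": [
    [0, 0, 0],
    [0, 0, 0],
    [0, 0, 0]
  ],
  "grip": [-1, -1, -1]
}}

```text
time_s: 2.9
position: [0.504, -0.0081, 0.2448]
tcp_rot: [[-0.962, 0.003, 0.273], [-0.273, -0.0, -0.962], [-0.003, -1.0, 0.001]]
force: [-0.4, -0.3, -0.2]
opening: 1.004
```

Request:
{"op": "arm_command", "data": {
  "translation": [
    [-0.4, 0, -0.3],
    [-0.4, 0, -0.3],
    [-0.4, 0, -0.3],
    [-0.4, 0, -0.3],
    [-0.4, 0, -0.3]
  ],
  "rotation": [
    [0, -0.7, 0],
    [0, -0.7, 0],
    [0, -0.7, 0],
    [0, -0.7, 0],
    [0, -0.7, 0]
  ],
  "grip": [-1, -1, -1, -1, -1]
}}

```text
time_s: 3.4
position: [0.5262, 0.02, 0.2444]
tcp_rot: [[-0.53, 0.0, 0.848], [-0.848, -0.001, -0.53], [0.001, -1.0, 0.001]]
force: [-0.0, -0.9, 0.2]
opening: 0.999
```

Request:
{"op": "arm_command", "data": {
  "translation": [
    [0, 0, 0],
    [0, 0, 0],
    [0, 0, 0],
    [0, 0, 0],
    [0, 0, 0]
  ],
  "rotation": [
    [0, -0.7, 0],
    [0, -0.7, 0],
    [0, -0.7, 0],
    [0, -0.7, 0],
    [0, -0.7, 0]
  ],
  "grip": [-1, -1, -1, -1, -1]
}}

```text
time_s: 3.9
position: [0.5262, 0.0198, 0.2445]
tcp_rot: [[0.173, 0.0, 0.985], [-0.985, -0.001, 0.173], [0.001, -1.0, 0.0]]
force: [-0.1, 0.1, -0.3]
opening: 1.001
```

Request:
{"op": "arm_command", "data": {
  "translation": [
    [0, 0, 0],
    [0, 0, 0],
    [0, 0, 0],
    [0, 0, 0],
    [0, 0, 0]
  ],
  "rotation": [
    [0, -0.52, 0],
    [0, -0.52, 0],
    [0, -0.52, 0],
    [0, -0.52, 0],
    [0, -0.52, 0]
  ],
  "grip": [-1, -1, -1, -1, -1]
}}

```text
time_s: 4.4
position: [0.5261, 0.02, 0.2445]
tcp_rot: [[0.653, 0.0, 0.757], [-0.757, -0.001, 0.653], [0.001, -1.0, -0.0]]
force: [-0.2, -0.1, 0.3]
opening: 1.0
```

```bash
cat > b.py <<'E'
from h import *
st=bot.read_state(); c=eyes.capture('wrist'); cv2.imwrite('pics/w1.png',c['image'])
R=np.array(st['tcp_rot']); print(st['position'].round(4),'yaw',np.degrees(np.arctan2(R[1,2],R[0,2])),st['joint_positions'].round(1))
S=np.array([560,420])
for r in models.spot_point('wrist','slicer_grip')[:3]: print(r['conf'],np.array(r['point'])*S,atz(c,np.array(r['point'])*S,.067,st).round(4))
E
python3 b.py
```

```text
[0.5261 0.02   0.2445] yaw 40.79752748771478 [-10.   22.7  96.2  -0.1  61.1 -50.7]
0.67 [286.216 201.894] [0.5321 0.0208 0.067 ]
```

View pics/w1.png

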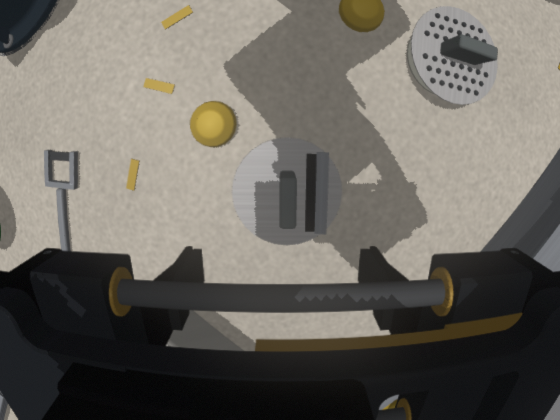

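The wrist view shows the slicing disc centred near (287,190), the bar top at (288,200), upright in the image, and the blade at (322,192). Grater (453,55) and potato (213,124) are clear of it.

```bash
python3 - <<'E'
from h import *
st=bot.read_state(); c=eyes.capture('wrist'); g=cv2.cvtColor(c['image'],cv2.COLOR_BGR2GRAY)
def fit(lo,hi,x0,x1,y0,y1,z,nm):
    m=np.zeros_like(g); m[y0:y1,x0:x1]=cv2.inRange(g,lo,hi)[y0:y1,x0:x1]
    n,l,s,ce=cv2.connectedComponentsWithStats(m); k=1+np.argmax(s[1:,4])
    v,u=np.where(l==k); P=np.array([atz(c,p,z,st)[:2] for p in zip(u,v)])
    r=cv2.minAreaRect(P.astype(np.float32)*1000); d=P-P.mean(0); w,V=np.linalg.eigh(d.T@d)
    print(nm,s[k],'ctr',np.round(r[0],1),'size',np.round(r[1],1),'ang',np.degrees(np.arctan2(V[1,1],V[0,1]))%180)
print(g[200,270:335])
fit(0,40,300,320,145,240,.044,'slot')
fit(45,85,274,302,165,235,.091,'bar')
E
```

```text
[104 105 103 103 103 103 103 103 100  77  67  68  70  69  69  69  69  69
  69  68  68  68  67  68  65  66  84  98 100 101 100 100 100 100  96  59
  40  38  37  37  37  37  36  37  41  67  80  81  81  82  84  83  82  81
  81  81  83  89  99  99  99  99  99  99  99]
slot [306 156   9  71 529] ctr [548.   42.8] size [ 8.5 77.5] ang 130.84723718334038
bar [279 171  18  59 995] ctr [527.9  27.5] size [15.9 55.9] ang 130.7703832061709
```

```bash
python3 - <<'E'
from h import *
st=bot.read_state(); c=eyes.capture('wrist'); 
P=np.array([atz(c,p,.043,st)[:2] for p in [(287,138),(287,244),(232,190),(342,192)]]); R=np.array(st['tcp_rot'])
T=(P-np.array(st['position'])[:2])@R[:2][:,[0,2]]; print((T*1000).round(1), 'cen tool x,z', ((T[0]+T[1])/2*1000).round(1),((T[2]+T[3])/2*1000).round(1))
print(ray(c,(280,210),st))
E
```

```text
[[-60.    6.1]
 [ 58.    6.6]
 [ -4.3 -53.3]
 [ -2.2  66.3]] cen tool x,z [-1.   6.3] [-3.3  6.5]
(array([0.47656018, 0.07812892, 0.38601299]), array([ 0.1695301 , -0.20205631, -0.96458944]))
```

Request:
{"op": "arm_command", "data": {
  "translation": [
    [0, 0.6, 0.07],
    [0, 1, 0.07],
    [0, 1, 0.07]
  ],
  "rotation": [
    [0, 0, 0],
    [0, 0, 0],
    [0, 0, 0]
  ],
  "grip": [-1, -1, -1]
}}

```text
time_s: 4.9
position: [0.5268, 0.0259, 0.1609]
tcp_rot: [[0.654, -0.01, 0.756], [-0.756, 0.001, 0.654], [-0.007, -1.0, -0.006]]
force: [-0.6, -0.3, 0.7]
opening: 1.004
```

```bash
sed -i 's/w1.png/w2.png/' b.py; python3 b.py
```

```text
[0.5268 0.0259 0.1609] yaw 40.845626902098594 [ -9.3  29.9 100.3  -0.   50.4 -50.2]
0.83 [287.504 232.386] [0.5338 0.0243 0.067 ]
```

View pics/w2.png

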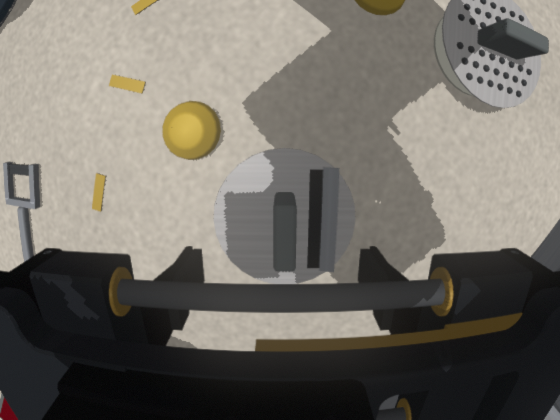

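The bar (285,230) sits midway between the fingers, and the fingers straddle the disc with nothing in the way. I descend now.

Request:
{"op": "arm_command", "data": {
  "translation": [
    [0, 0.5, 0],
    [0, 0.9, 0],
    [0, 1, 0],
    [0, 1, 0],
    [0, 1, 0]
  ],
  "rotation": [
    [0, 0, 0],
    [0, 0, 0],
    [0, 0, 0],
    [0, 0, 0],
    [0, 0, 0]
  ],
  "grip": [-1, -1, -1, -1, -1]
}}

```text
time_s: 5.5
position: [0.5315, 0.0254, 0.0864]
tcp_rot: [[0.655, 0.004, 0.756], [-0.756, -0.001, 0.655], [0.003, -1.0, 0.002]]
force: [-0.1, -0.1, 0.2]
opening: 1.004
```

Request:
{"op": "arm_command", "data": {
  "translation": [
    [0, 0.12, 0],
    [0, 0.12, 0],
    [0, 0.12, 0]
  ],
  "rotation": [
    [0, 0, 0],
    [0, 0, 0],
    [0, 0, 0]
  ],
  "grip": [-1, -1, -1]
}}

```text
time_s: 5.8
position: [0.5301, 0.0256, 0.0753]
tcp_rot: [[0.655, 0.001, 0.756], [-0.756, -0.0, 0.655], [0.0, -1.0, 0.0]]
force: [0.2, -0.2, 0.3]
opening: 1.0
```

Request:
{"op": "arm_command", "data": {
  "translation": [
    [0, 0, 0],
    [0, 0, 0],
    [0, 0, 0],
    [0, 0, 0],
    [0, 0, 0]
  ],
  "rotation": [
    [0, 0, 0],
    [0, 0, 0],
    [0, 0, 0],
    [0, 0, 0],
    [0, 0, 0]
  ],
  "grip": [0.2, 0.5, 1, 1, 1]
}}

```text
time_s: 6.3
position: [0.5299, 0.0257, 0.0749]
tcp_rot: [[0.655, -0.0, 0.756], [-0.756, 0.0, 0.655], [-0.0, -1.0, -0.0]]
force: [-0.0, 0.8, 0.1]
opening: 0.631
```

Request:
{"op": "arm_command", "data": {
  "translation": [
    [0, 0, 0],
    [0, 0, 0],
    [0, 0, 0],
    [0, 0, 0],
    [0, 0, 0]
  ],
  "rotation": [
    [0, 0, 0],
    [0, 0, 0],
    [0, 0, 0],
    [0, 0, 0],
    [0, 0, 0]
  ],
  "grip": [1, 1, 1, 1, 1]
}}

```text
time_s: 6.8
position: [0.5299, 0.0257, 0.075]
tcp_rot: [[0.655, 0.0, 0.756], [-0.756, 0.0, 0.655], [0.0, -1.0, 0.0]]
force: [-0.5, 0.6, -0.3]
opening: 0.182
```

Request:
{"op": "arm_command", "data": {
  "translation": [
    [0, 0, 0],
    [0, 0, 0],
    [0, -0.2, 0],
    [0, -0.5, 0],
    [0, -0.9, 0]
  ],
  "rotation": [
    [0, 0, 0],
    [0, 0, 0],
    [0, 0, 0],
    [0, 0, 0],
    [0, 0, 0]
  ],
  "grip": [1, 1, 1, 1, 1]
}}

```text
time_s: 7.3
position: [0.5282, 0.0259, 0.146]
tcp_rot: [[0.655, -0.005, 0.756], [-0.756, 0.001, 0.655], [-0.004, -1.0, -0.003]]
force: [-0.2, -0.6, -3.2]
opening: 0.176
```

Request:
{"op": "arm_command", "data": {
  "translation": [
    [0, -0.5, 0],
    [0, -1, 0],
    [0, -1, 0],
    [0, -1, 0],
    [0, -1, 0]
  ],
  "rotation": [
    [0, 0, 0],
    [0, 0, 0],
    [0, 0, 0],
    [0, 0, 0],
    [0, 0, 0]
  ],
  "grip": [1, 1, 1, 1, 1]
}}

```text
time_s: 7.8
position: [0.5282, 0.0259, 0.2251]
tcp_rot: [[0.655, -0.004, 0.756], [-0.756, 0.001, 0.655], [-0.004, -1.0, -0.003]]
force: [-1.3, -0.3, -3.8]
opening: 0.182
```

```bash
sed -i 's/w2.png/w3.png/' b.py; python3 b.py
```

```text
[0.5282 0.0259 0.2251] yaw 40.88360940070167 [ -9.3  24.4  96.9   0.   58.9 -50.2]
0.66 [280.784 278.502] [ 0.5791 -0.0341  0.067 ]
```

View pics/w3.png

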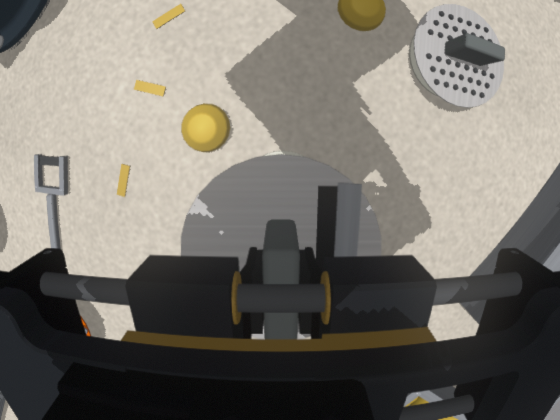

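The disc is held: the bar is at (282,280) between the pads and the disc moves with it. Lift forces (-3.8 N) match its weight. I turn it 9° toward the dogs and fly past the coupling to look back at it.

Request:
{"op": "arm_command", "data": {
  "translation": [
    [0, -0.22, 0],
    [0, -0.22, 0],
    [0, -0.22, 0]
  ],
  "rotation": [
    [0, 0.075, 0],
    [0, 0.15, 0],
    [0, 0.15, 0]
  ],
  "grip": [1, 1, 1]
}}

```text
time_s: 8.2
position: [0.5294, 0.0257, 0.2434]
tcp_rot: [[0.528, -0.002, 0.849], [-0.849, 0.0, 0.528], [-0.002, -1.0, -0.002]]
force: [0.2, -0.2, -3.6]
opening: 0.182
```

Request:
{"op": "arm_command", "data": {
  "translation": [
    [0.45, 0, -0.1],
    [0.93, 0, -0.2],
    [0.93, 0, -0.2]
  ],
  "rotation": [
    [0, 0, 0],
    [0, 0, 0],
    [0, 0, 0]
  ],
  "grip": [1, 1, 1]
}}

```text
time_s: 8.5
position: [0.5578, -0.0504, 0.2435]
tcp_rot: [[0.527, 0.002, 0.85], [-0.85, -0.003, 0.527], [0.003, -1.0, -0.0]]
force: [1.0, -0.4, -2.7]
opening: 0.186
```

Request:
{"op": "arm_command", "data": {
  "translation": [
    [0.45, 0, -0.1],
    [0.93, 0, -0.2],
    [0.93, 0, -0.2]
  ],
  "rotation": [
    [0, 0, 0],
    [0, 0, 0],
    [0, 0, 0]
  ],
  "grip": [1, 1, 1]
}}

```text
time_s: 8.8
position: [0.5832, -0.1222, 0.2434]
tcp_rot: [[0.526, 0.002, 0.85], [-0.85, -0.003, 0.526], [0.003, -1.0, -0.0]]
force: [-0.7, 1.5, -3.1]
opening: 0.179
```

Request:
{"op": "arm_command", "data": {
  "translation": [
    [0.45, 0, -0.1],
    [0.93, 0, -0.2],
    [0.93, 0, -0.2]
  ],
  "rotation": [
    [0, 0, 0],
    [0, 0, 0],
    [0, 0, 0]
  ],
  "grip": [1, 1, 1]
}}

```text
time_s: 9.1
position: [0.6085, -0.1937, 0.2433]
tcp_rot: [[0.526, 0.001, 0.85], [-0.85, -0.003, 0.526], [0.003, -1.0, -0.0]]
force: [0.2, 0.3, -3.0]
opening: 0.176
```

Request:
{"op": "arm_command", "data": {
  "translation": [
    [0.45, 0, -0.1],
    [0.93, 0, -0.2],
    [0.93, 0, -0.2]
  ],
  "rotation": [
    [0, 0, 0],
    [0, 0, 0],
    [0, 0, 0]
  ],
  "grip": [1, 1, 1]
}}

```text
time_s: 9.4
position: [0.6337, -0.2651, 0.2431]
tcp_rot: [[0.526, 0.001, 0.85], [-0.85, -0.003, 0.526], [0.003, -1.0, -0.001]]
force: [-0.1, 0.6, -2.6]
opening: 0.183
```

Request:
{"op": "arm_command", "data": {
  "translation": [
    [0.45, 0, -0.1],
    [0.93, 0, -0.2],
    [0.93, 0, -0.2]
  ],
  "rotation": [
    [0, 0, 0],
    [0, 0, 0],
    [0, 0, 0]
  ],
  "grip": [1, 1, 1]
}}

```text
time_s: 9.7
position: [0.659, -0.3364, 0.2427]
tcp_rot: [[0.526, 0.0, 0.85], [-0.85, -0.002, 0.526], [0.002, -1.0, -0.001]]
force: [-0.7, -1.0, -2.9]
opening: 0.178
```

Request:
{"op": "arm_command", "data": {
  "translation": [
    [0.45, 0, -0.1],
    [0.93, 0, -0.2],
    [0.93, 0, -0.2],
    [0.93, 0, -0.2],
    [0.93, 0, -0.2]
  ],
  "rotation": [
    [0, 0, 0],
    [0, 0, 0],
    [0, 0, 0],
    [0, 0, 0],
    [0, 0, 0]
  ],
  "grip": [1, 1, 1, 1, 1]
}}

```text
time_s: 10.2
position: [0.6836, -0.4017, 0.2433]
tcp_rot: [[0.529, -0.003, 0.848], [-0.848, 0.003, 0.529], [-0.004, -1.0, -0.0]]
force: [-0.2, 0.7, -3.4]
opening: 0.181
```

```bash
sed -i 's/w3.png/w4.png/;s/slicer_grip/drive_seat/;s/,\.067/,.118/' b.py; python3 b.py
```

```text
[ 0.6836 -0.4017  0.2433] yaw 31.967982439442153 [-38.5  44.7  53.    0.1  82.5 -70.5]
0.85 [285.096  72.618] [ 0.6238 -0.2999  0.118 ]
```

View pics/w4.png

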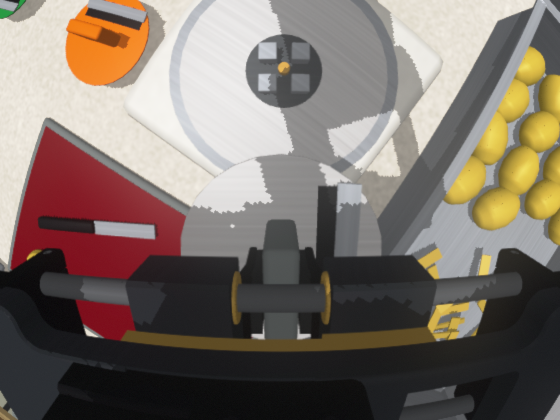

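The coupling is at (284,70), its dogs nearly aligned with the held disc. Now I measure the dogs' centre and angle, and the disc's centre in the hand.

```bash
python3 - <<'E'
from h import *
st=bot.read_state(); c=eyes.capture('wrist'); im=c['image']; g=cv2.cvtColor(im,cv2.COLOR_BGR2GRAY)
R=np.array(st['tcp_rot']); p=np.array(st['position'])
b=im.astype(int); grey=(np.abs(b[...,2]-b[...,0])<30)
out=[]
for (u,v) in [(267,50),(300,51),(267,83),(301,82)]:
    w=g[v-13:v+14,u-13:u+14]; t,_=cv2.threshold(w,0,255,cv2.THRESH_OTSU)
    m=((w>t)&grey[v-13:v+14,u-13:u+14]).astype(np.uint8)
    n,l,s,ce=cv2.connectedComponentsWithStats(m); k=l[13,13]
    q=ce[k]+[u-13,v-13]; P=atz(c,q,.136,st)[:2]; print(t,s[k],q.round(1),P.round(4)); out.append(P)
o=np.array(out); print('dog ctr',o.mean(0).round(4))
for i,j in [(0,1),(2,3),(0,2),(1,3)]:
    d=o[j]-o[i]; print(np.degrees(np.arctan2(d[1],d[0])).round(1),np.linalg.norm(d).round(4))
hsv=cv2.cvtColor(im,cv2.COLOR_BGR2HSV); m=np.zeros_like(g); m[60:78,276:294]=(cv2.inRange(hsv,(8,120,90),(28,255,255)))[60:78,276:294]
v,u=np.where(m>0); print('pin',len(u),u.mean(),v.mean(),atz(c,(u.mean(),v.mean()),.130,st).round(4))
m=np.zeros_like(g); m[30:112,240:328]=255*(g[30:112,240:328]<80)
pts=cv2.convexHull(cv2.findNonZero(cv2.morphologyEx(m,cv2.MORPH_OPEN,np.ones((5,5)))))[:,0]
W=np.array([atz(c,q,.118,st)[:2] for q in pts]); print('flange',[np.round(x,4) for x in cv2.minEnclosingCircle((W*1000).astype(np.float32))])
# disc in tool frame: model rim vs edges, disc upper face .032 ahead
G=cv2.magnitude(cv2.Sobel(cv2.GaussianBlur(g,(3,3),0),cv2.CV_32F,1,0),cv2.Sobel(cv2.GaussianBlur(g,(3,3),0),cv2.CV_32F,0,1))
best=[]
th=np.radians(np.r_[100:170:2,190:260:2])  # x=cos (toward -x), z=sin
for yy in (.030,.032,.034):
  for dx in np.arange(-8,8.1,.5):
    for dz in np.arange(-3,3.1,.5):
      T=np.c_[dx/1e3+.06*np.cos(th),np.full(len(th),yy),dz/1e3+.06*np.sin(th)]
      uv=proj(c,p+T@R.T,st); ok=uv[:,1]<245
      val=np.minimum(G[uv[ok,1].round().astype(int),uv[ok,0].round().astype(int)],150).mean(); best.append((val,yy,dx,dz))
best.sort(reverse=True); print(best[:5])
uv=proj(c,p+np.array([[-.025,.0,0],[0.025,.0,0],[0,.032,0]])@R.T,st); print(uv.round(1))
E
```

```text
151.0 [  0   0  22  21 350] [265.   47.7] [ 0.6022 -0.294 ]
100.0 [  4   0  23  21 354] [301.4  48.6] [ 0.6259 -0.2799]
149.0 [  4   3  13  17 204] [263.6  81. ] [ 0.6153 -0.317 ]
96.0 [  3   4  18  18 319] [299.5  81.5] [ 0.6385 -0.3029]
dog ctr [ 0.6205 -0.2984]
30.7 0.0276
31.2 0.0271
-60.2 0.0265
-61.3 0.0263
pin 104 283.0673076923077 66.76923076923077 [ 0.6214 -0.2988  0.13  ]
flange [array([ 623.8485, -297.3426]), np.float64(30.0241)]
[(np.float32(87.12161), 0.032, np.float64(1.5), np.float64(-0.5)), (np.float32(83.269226), 0.032, np.float64(1.5), np.float64(0.0)), (np.float32(82.200874), 0.03, np.float64(1.5), np.float64(0.0)), (np.float32(81.922005), 0.032, np.float64(1.0), np.float64(-0.5)), (np.float32(81.48684), 0.03, np.float64(1.5), np.float64(-0.5))]
[[281.2 234.8]
 [281.1 324.1]
 [281.1 256.8]]
```

```bash
python3 - <<'E'
from h import *
a=cv2.imread('pics/w4.png')
cv2.imwrite('pics/crop2.png',cv2.resize(a[30:115,235:335],(800,680)[0:2],interpolation=cv2.INTER_CUBIC)[:600])
E
```

```text
(no output)
```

View pics/crop2.png

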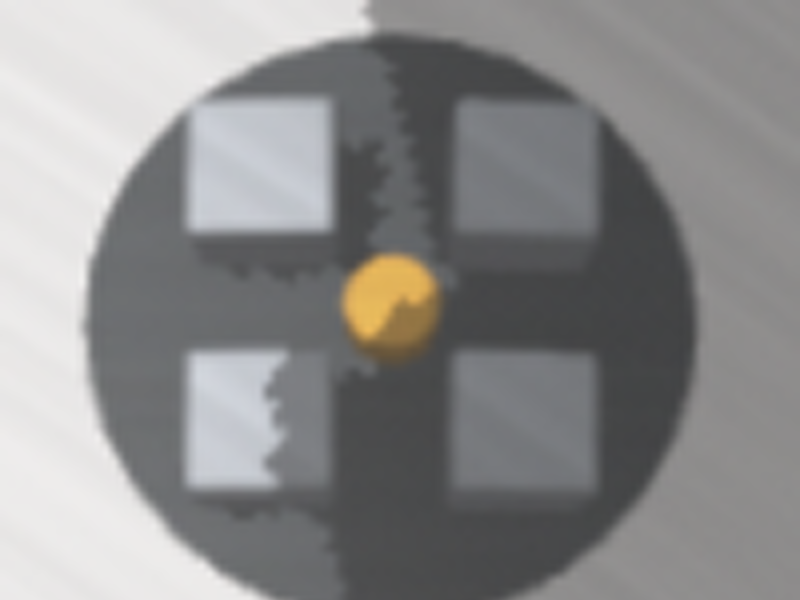

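Four dog tops are clear, with crop centres (260,166), (526,168), (258,420) and (523,422); the pin top is at (391,302).

```bash
python3 - <<'E'
from h import *
st=bot.read_state(); c=eyes.capture('wrist'); R=np.array(st['tcp_rot']); p=np.array(st['position'])
f=lambda a: (235+a[0]/8-.44,30+a[1]/8-.44)
o=np.array([atz(c,f(a),.136,st)[:2] for a in [(260,165.5),(526,168),(258,420),(523,422)]])
print('ctr',o.mean(0).round(4),'pin',atz(c,f((391,302)),.130,st).round(4))
for i,j in [(0,1),(2,3),(0,2),(1,3)]:
    d=o[j]-o[i]; print(np.degrees(np.arctan2(d[1],d[0])).round(1),np.linalg.norm(d).round(4))
print('yaw',np.degrees(np.arctan2(R[1,2],R[0,2])), p.round(4))
t=R.T@np.r_[o.mean(0)-p[:2],0]; print('ctr in tool mm',t*1000)
E
```

```text
ctr [ 0.6221 -0.2994] pin [ 0.622  -0.2994  0.13  ]
31.6 0.0252
31.7 0.025
-58.4 0.0253
-58.7 0.0253
yaw 31.977216492080494 [ 0.6842 -0.4023  0.2446]
ctr in tool mm [-120.1608416     0.1369928     1.80172522]
```

Request:
{"op": "arm_command", "data": {
  "translation": [
    [-0.4, 0, 0.01],
    [-0.76, 0, 0.012],
    [-0.76, 0, 0.012]
  ],
  "rotation": [
    [0, 0, 0],
    [0, 0, 0],
    [0, 0, 0]
  ],
  "grip": [1, 1, 1]
}}

```text
time_s: 10.7
position: [0.6507, -0.3468, 0.2446]
tcp_rot: [[0.531, -0.004, 0.848], [-0.848, 0.005, 0.531], [-0.006, -1.0, -0.001]]
force: [0.0, -0.6, -3.8]
opening: 0.18
```

Request:
{"op": "arm_command", "data": {
  "translation": [
    [-0.4, 0, 0.01],
    [-0.76, 0, 0.012],
    [-0.76, 0, 0.012],
    [-0.76, 0.2, 0.012],
    [-0.76, 0.4, 0.012]
  ],
  "rotation": [
    [0, 0, 0],
    [0, 0, 0],
    [0, 0, 0],
    [0, 0, 0],
    [0, 0, 0]
  ],
  "grip": [1, 1, 1, 1, 1]
}}

```text
time_s: 11.2
position: [0.6229, -0.3005, 0.2141]
tcp_rot: [[0.529, 0.004, 0.849], [-0.849, -0.003, 0.529], [0.005, -1.0, 0.002]]
force: [-1.2, 0.0, -3.2]
opening: 0.184
```

Request:
{"op": "arm_command", "data": {
  "translation": [
    [0, 0, 0],
    [0, 0, 0],
    [0, 0, 0]
  ],
  "rotation": [
    [0, 0, 0],
    [0, 0, 0],
    [0, 0, 0]
  ],
  "grip": [1, 1, 1]
}}

```text
time_s: 11.5
position: [0.6224, -0.3006, 0.2137]
tcp_rot: [[0.528, 0.002, 0.849], [-0.849, -0.002, 0.528], [0.002, -1.0, 0.001]]
force: [0.2, -0.0, -3.0]
opening: 0.183
```

Request:
{"op": "arm_command", "data": {
  "translation": [
    [-0.033, 0, 0.008],
    [-0.033, 0.05, 0.008],
    [-0.033, 0.1, 0.008],
    [-0.033, 0.1, 0.008],
    [-0.033, 0.1, 0.008]
  ],
  "rotation": [
    [0, 0, 0],
    [0, 0, 0],
    [0, 0, 0],
    [0, 0, 0],
    [0, 0, 0]
  ],
  "grip": [1, 1, 1, 1, 1]
}}

```text
time_s: 12.0
position: [0.6206, -0.2972, 0.2042]
tcp_rot: [[0.528, -0.001, 0.849], [-0.849, 0.0, 0.528], [-0.001, -1.0, -0.0]]
force: [0.3, -0.2, -3.0]
opening: 0.183
```

Request:
{"op": "arm_command", "data": {
  "translation": [
    [0, 0.0, 0],
    [0, 0.02, 0],
    [0, 0.02, 0]
  ],
  "rotation": [
    [0, 0, 0],
    [0, 0, 0],
    [0, 0, 0]
  ],
  "grip": [1, 1, 1]
}}

```text
time_s: 12.3
position: [0.6207, -0.2972, 0.2028]
tcp_rot: [[0.528, -0.0, 0.849], [-0.849, 0.0, 0.528], [-0.0, -1.0, -0.0]]
force: [-0.1, -0.1, -4.2]
opening: 0.181
```

Request:
{"op": "arm_command", "data": {
  "translation": [
    [0.014, 0, 0.006],
    [0.014, 0.02, 0.006],
    [0.014, 0.04, 0.006],
    [0.014, 0.06, 0.006],
    [0.014, 0.07, 0.006]
  ],
  "rotation": [
    [0, 0, 0],
    [0, 0, 0],
    [0, 0, 0],
    [0, 0, 0],
    [0, 0, 0]
  ],
  "grip": [1, 1, 1, 1, 1]
}}

```text
time_s: 12.8
position: [0.6216, -0.2978, 0.197]
tcp_rot: [[0.528, -0.0, 0.849], [-0.849, 0.0, 0.528], [-0.001, -1.0, -0.0]]
force: [0.0, -0.5, -3.0]
opening: 0.181
```

Request:
{"op": "arm_command", "data": {
  "translation": [
    [0, 0.02, 0],
    [0, 0.04, 0],
    [0, 0.06, 0],
    [0, 0.08, 0],
    [0, 0.09, 0]
  ],
  "rotation": [
    [0, 0, 0],
    [0, 0, 0],
    [0, 0, 0],
    [0, 0, 0],
    [0, 0, 0]
  ],
  "grip": [1, 1, 1, 1, 1]
}}

```text
time_s: 13.3
position: [0.6219, -0.298, 0.1909]
tcp_rot: [[0.528, 0.001, 0.849], [-0.849, -0.0, 0.528], [0.001, -1.0, 0.0]]
force: [-1.4, 2.0, 2.6]
opening: 0.182
```

Request:
{"op": "arm_command", "data": {
  "translation": [
    [0, 0.02, 0],
    [0, 0.04, 0],
    [0, 0.06, 0],
    [0, 0.08, 0],
    [0, 0.09, 0]
  ],
  "rotation": [
    [0, 0, 0],
    [0, 0, 0],
    [0, 0, 0],
    [0, 0, 0],
    [0, 0, 0]
  ],
  "grip": [1, 1, 1, 1, 1]
}}

```text
time_s: 13.8
position: [0.6219, -0.2981, 0.1835]
tcp_rot: [[0.528, 0.0, 0.849], [-0.849, -0.0, 0.528], [0.001, -1.0, 0.0]]
force: [-1.7, 0.7, 5.6]
opening: 0.181
```

Request:
{"op": "arm_command", "data": {
  "translation": [
    [0, 0.01, 0],
    [0, 0.02, 0],
    [0, 0.03, 0],
    [0, 0.03, 0],
    [0, 0.03, 0]
  ],
  "rotation": [
    [0, 0, 0],
    [0, 0, 0],
    [0, 0, 0],
    [0, 0, 0],
    [0, 0, 0]
  ],
  "grip": [1, 1, 1, 1, 1]
}}

```text
time_s: 14.3
position: [0.6219, -0.2981, 0.1829]
tcp_rot: [[0.528, 0.001, 0.849], [-0.849, -0.001, 0.528], [0.001, -1.0, 0.0]]
force: [-4.4, 2.5, 11.9]
opening: 0.185
```

Request:
{"op": "arm_command", "data": {
  "translation": [
    [0, 0.01, 0],
    [0, 0.015, 0],
    [0, 0.015, 0],
    [0, 0.015, 0],
    [0, 0.015, 0]
  ],
  "rotation": [
    [0, 0, 0],
    [0, 0, 0],
    [0, 0, 0],
    [0, 0, 0],
    [0, 0, 0]
  ],
  "grip": [1, 1, 1, 1, 1]
}}

```text
time_s: 14.8
position: [0.622, -0.2981, 0.1829]
tcp_rot: [[0.528, 0.001, 0.849], [-0.849, -0.001, 0.528], [0.002, -1.0, 0.0]]
force: [-5.4, 2.8, 16.9]
opening: 0.18
```

```bash
python3 - <<'E'
from h import *
st=bot.read_state(); print(st['position'].round(4),st['force'].round(1),st['moment'].round(2),st['time_s'])
a=eyes.capture('side')['image']; b=eyes.capture('wrist')['image']
cv2.imwrite('pics/end.png',np.hstack([cv2.resize(a[60:210,130:330],(400,300)),cv2.resize(b,(400,300))]))
E
```

```text
[ 0.622  -0.2981  0.1829] [-5.4  2.8 16.9] [0.61 0.95 0.01] 14.8
```

View pics/end.png

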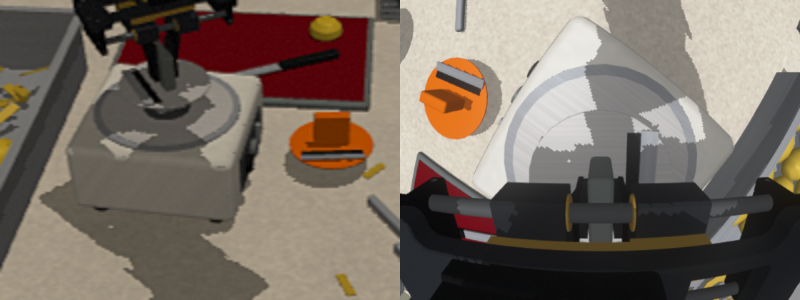

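The disc stopped hard at TCP z 0.1829, against 0.183 expected for home, and further push only raised the force. The picture shows it low and level on the machine.

```bash
python3 -c "
from h import *
print(bot.hand_in()); s=bot.read_state(); print(s['position'],s['force'],s['opening'],s['time_s'])"
```

```text
the job is handed in; nothing more can be done
None
the job is handed in; nothing more can be done
```

The slicing disc is on the drive, meshed and pressed fully home, and I handed the job in at about 15 s with the gripper still holding and pressing it. No verdict is reported.

I picked the disc with one long blade by its bar, lifted it clear and turned it 9° to match the dogs. Then I lowered it over the pin, watching the force.

**Last checks:**
- **Seating:** pin contact showed as a force rise of about 6 N. The disc then stopped hard at TCP z 0.1829 m, where 0.183 m was expected for home. The last 1.2 mm of commanded push only raised the upward force on the tool from 11.9 to 16.9 N.
- **Alignment:** TCP yaw was about 32° and the coupling measured about 31.6°. The axes were within about 1 mm by my estimate. The tool was upright within about 0.1°, and the opening of 0.18 matches the 16 mm bar.
- **Side load:** a force of about 6 N and a moment of about 1.1 N m remained on the tool at the end.
- **Not checked:** I could not read the pin's travel directly. I did not measure the grating disc or potato halves again; they were in place in the last wrist picture that showed them, just after the lift. The arm did not go near them afterwards.

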